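Load the dispenser syringe into the filling stand

TASK

Lift the dispenser syringe (orange grip, blue flange) out of the white parking block and load it into the filling stand: slide it along the slot, its flange between the slotted lower plate and the keeper plate above it, past the two spring catches until the barrel is fully home against the end of the slot, then let go so that it hangs upright in the stand. The slotted head is clamped at a height that is not known exactly, so feel for the lower plate with the flange; press gently (never more than 25 N on the stand) and leave the three bottles where they stand.

Things in the scene. Friction and masses are not known exactly. Their poses are not given: they have to be found in the camera images.
- syringe: Loose rigid syringe, 80 g, upright. Origin: nozzle tip, its lowest point; z up its axis. White barrel 22 mm diameter up to z = 70 mm (thin nozzle below z = 16), blue round flange 40 mm diameter z = 70 to 75, neck 12 mm diameter to z = 90, orange grip 18 x 18 mm z = 90 to 130, faces square to body x and y. Starts hanging in the parking block by its flange.
- dock: Fixed white parking block 70 x 70 x 80 mm high; round hole 24 mm diameter, 75 mm deep, in its top. Origin: centre of its underside. The syringe hangs in it with its flange on the block's top; lift at least 75 mm to clear it.
- stand: Fixed filling stand. Origin on the worktop under the seat (where the syringe's axis is when home). x runs along the slot, inward: the syringe enters from -x and slides to +x; y across; z up. White foot 10 mm high, x = -45 to 85 mm, y = -50 to 50; column 24 mm diameter at x = 58, top z = 122; slotted head on it, rigidly clamped, nothing of it over 13 mm above its lower plate's top.
- lip (a point): Point of the stand at x = -60, y = 0, z = 118 mm, in the open front of the slot. The lower plate's true top is at z = 118 +/- 10 mm, a new unreported height each time: feel for it. The plate (aluminium, 6 mm thick, arms from 12.5 to 32 mm either side) is open from above ahead of x = -24; set the flange down on it with the syringe's axis here. Slot 25 mm wide from x = -85 to its end.
- mouth (a point): Point of the stand at x = -103, y = 0, z = 118 mm: entry of the slot, where the mouth is about 39 mm wide; it narrows to 25 mm at x = -85. The barrel enters here from the front, flange above the plate.
- seat (a point): Point of the stand at x = 0, y = 0, z = 118 mm: flange underside when home, but for the head's height. The barrel stops at the rigid slot end with its axis at x = 0 to 1. Grey keeper plate from x = -24 to 24: underside 8 mm, top 13 mm above the lower plate's top (3 mm play for the flange), 17 mm slot for the neck, a plain front edge without a ramp.
- latch_left (a joint): Sprung brass roller between the plates at stand x = -17 mm, on the +y side. 0 = out; grows (m) to about 0.0064 as the flange pushes it aside, back to about 0 behind the flange when home. 900 N/m, free-turning; both together resist sliding with up to about 8 N while the axis is between x = -34 and -17.
- latch_right (a joint): The same roller on the slot's -y side.
- bottle_amber: Bystander: amber bottle with black cap, 40 mm diameter, 82 mm tall, beside the stand. Origin: centre of its underside.
- bottle_red: Bystander: white dropper bottle with red cap, 30 mm diameter, 75 mm tall, beside the stand. Origin: centre of its underside.
- bottle_blue: Bystander: white bottle with blue cap, 46 mm diameter, 90 mm tall, beside the parking block. Origin: centre of its underside.
There are look-alikes about, which are no part of the job. Leave any red look-alike of the dock alone.

How it is judged:
By the outcome, as a careful person would: the job done as asked, in the order asked, and still so for the second after the job is handed in, with the robot touching nothing.
It also fails if it takes over 54 s, if anything falls off the work surface, if the arm or the gripper's body presses on something with over 40 N, if the wrist force passes 120 N, or if a joint passes its speed limit or range.

ROBOT

A 6-joint arm with a two-finger parallel gripper is mounted at the origin on a cart in front of the work surface, level with it; the furniture and walls round the work are solid. World frame = base frame: x ahead of the robot, y to its left, z up, the work surface at z = 0. Lengths are in m, angles in rad, forces in N, time in s.
With the tool pointing down it reaches from about 0.35 to 0.975 m from the base axis. Payload 4.9 kg.
Tool frame: the origin (TCP) lies on the centre line of the jaws, within the pads' length; the fingertips stand 14 mm ahead of it and the grasp point (between the pads) lies 5 mm behind it (manip.nose_length is the distance from the TCP to the fingertips, in m); z points along the fingers, y is the line along which they close (so a half turn about z gives the same grasp; the last joint's range is limited). The gripper opens to 85 mm and grips with 20 to 120 N. Pads are 22 mm wide; open, the fingers measure 114 mm over their backs; the gripper's body (76 mm by 85 mm) begins 54 mm behind the grasp point. The pads swing forward as they close: fully open they stand 13 mm farther back than shut.
Start: joints at [0.985, 0.053, 1.613, -0, 1.476, -0.119], TCP at [0.281, 0.558, 0.245] pointing down, gripper open.
Joint ranges: [-3.01, 3.01], [-1.01, 2.22], [0.06, 2.58], [-1.02, 4.17], [0.09, 2.62], [-3.14, 3.14]. Speed limits (rad/s): [2.57, 2.57, 3.14, 3.14, 3.14, 3.14].

INTERFACE

Orientations are given as a unit quaternion [w, x, y, z].
In Python, from plant import manip, imaging gives the robot as it stands.
- The arm moves only by the tool play_rows, never from a script. Its argument "commands" is a list of rows, each a list of 6 numbers: the shift along the tool's x, y, z in mm, then the turn, a rotation vector about the tool's x, y, z in degrees. A call has 1 to 5 rows; each row shifts and turns the commanded pose from where the row before left it, along the tool's axes as they then stand; what a row does not reach is not made up. A row lasts 1/12 s, in which the tool goes at most 41.7 mm and 7.16 degrees, less where a joint would pass 70% of its speed; a pose out of reach is approached as far as the arm can. A call is refused whole if a number of a shift passes 41.7 or a number of a turn 7.16, either way. A call with a gripper value outside its range is refused whole. "hand" is the finger opening in mm, from 0 to 85.4, set as the call begins (left out, the last holds). The fingers move at their own pace and stop on an object; the grip force is fixed at half the most. Time passes only in rows, so rows that do not move let the fingers close. It gives the time, the measured TCP pose, the force, the opening and the grip force at its end, in the units of the state.
- manip.state(): the state, without advancing time (a new reading comes with each control period).
- imaging.grab_frame(name): name is "scene" or "top" or "wrist"; returns a dict with "image" (420x560x3 uint8, red, green, blue), "fx", "fy", "cx", "cy" (pixels), "R" (3x3) and "t" (3): a world point X has camera coordinates R X + t; the wrist camera has in their place "mount" (4x4, takes a point from camera to tool coordinates, whose origin is the TCP and whose axes are the flange's). Camera axes: x right, y down, z forward; pixel columns grow to the right and rows downward; lengths in m; the calibration is good to about 2 mm. The wrist camera is an equidistant fisheye: a pixel r from the principal point sees the ray r / f radians off the axis. A picture is of the moment at which its call begins: read the wrist's pose just before it. There is no depth.
- manip.job_done(): hands the job in; it is judged then, once.
The state is a dict: "time": time; "joint_pos": joint angles; "joint_vel": joint speeds; "joint_efforts": joint torques, N m; "tool_pos": TCP position; "tool_rot": TCP orientation; "contact_force": force on the tool from outside, world axes, zero at the start; "ft_torque": the same for the moment, N m; "gripper_width": opening from 0.0 (shut) to 1.0 (fully open); "grasp_force": force on a finger pad.
Only numpy, scipy, OpenCV 4.12 (cv2) and the standard library are available. Lean on these libraries where they do the work, as an engineer would, in place of code of your own. Each camera call takes 0.05 s, during which the arm holds its last target. There are 200 camera calls.

## Working session

There is one attempt and no reset: what is moved stays moved. The work goes in short steps, Python scripts to look and compute and a tool call to move; the robot and the scene stay as the last step left them, time stands still between calls to the robot, and variables do not carry over. Pictures are saved under pics/ and viewed, at most 10 in all, crops included, and the job is handed in when it is done.

Besides the shell and the picture viewer there is one more tool, called in YAML: its name, and indented under it one key for each argument. play_rows: Moves the arm, as the interface text tells. Its arguments: {"type":"object","properties":{"commands":{"type":"array","items":{"type":"array","items":{"type":"number"}}},"hand":{"type":"number"}},"required":["commands"]}

```bash
mkdir -p pics
python3 - <<'E'
from plant import manip, imaging
import cv2
s=manip.state(); print(s['time'],s['tool_pos'],s['tool_rot'],s['gripper_width'],manip.nose_length)
for n in ("scene","top"):
    f=imaging.grab_frame(n); cv2.imwrite(f'pics/{n}0.png',f['image'][:,:,::-1])
    print(n,f['fx'],f['fy'],f['cx'],f['cy'],f['R'],f['t'])
E
```

```text
0.0 [0.28090214 0.55764983 0.2440484 ] [-3.87754468e-04  2.31268883e-01  9.72889314e-01 -9.67357015e-04] 1.0011469772516584 0.014
scene 543.7890078353224 543.7890078353224 282.89137384064776 207.48930208572102 [[ 8.32768927e-01 -5.53620331e-01 -6.66153881e-04]
 [-2.97418624e-01 -4.46368667e-01 -8.43976999e-01]
 [ 4.66945476e-01  7.03035946e-01 -5.36378953e-01]] [-0.41393391  0.34943103  1.02559493]
top 442.91107185190015 442.91107185190015 283.2687320825999 205.8809367579385 [[ 0.0177395  -0.99957226 -0.02325086]
 [-0.99576256 -0.01556364 -0.09063496]
 [ 0.09023433  0.02476015 -0.99561273]] [0.1744743  0.61353648 1.20404538]
```

View pics/scene0.png

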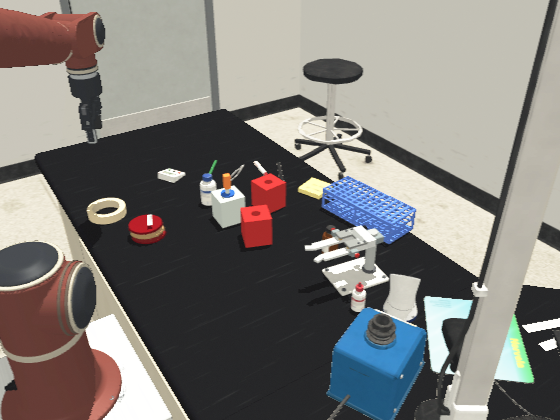

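View pics/top0.png

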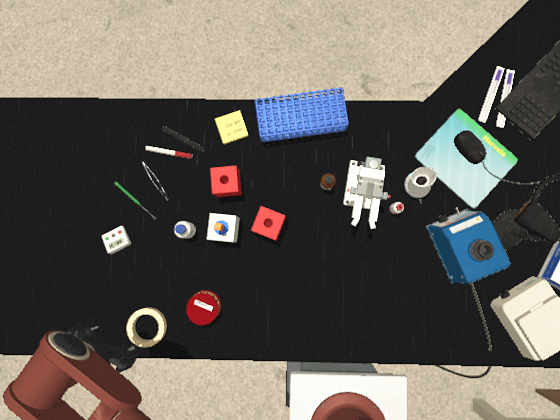

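The white dock with the syringe is at about (222,228) in the top view, and the stand is at about (367,190) with its slot opening towards the robot. I'll enlarge both.

Run:
```python
import cv2, numpy as np
t=cv2.imread('pics/top0.png'); s=cv2.imread('pics/scene0.png')
def c(im,x,y,w,h,k): return cv2.resize(im[y:y+h,x:x+w],None,fx=k,fy=k,interpolation=cv2.INTER_CUBIC)
a=c(t,195,200,50,50,8); b=c(t,330,145,80,100,6)
C=np.zeros((600,800,3),np.uint8); C[:400,:300]=a[:,:300]; 
C=np.zeros((600,800,3),np.uint8)
C[:300,:300]=c(t,195,200,50,50,6); C[:600,310:790]=b
C[300:600,:300]=c(s,200,165,50,60,5)[:300,:250].repeat(1,0)[:, :300] if False else cv2.copyMakeBorder(c(s,200,165,50,60,5),0,0,0,50,cv2.BORDER_CONSTANT)
cv2.imwrite('pics/c0.png',C)
```

```text
(no output)
```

View pics/c0.png

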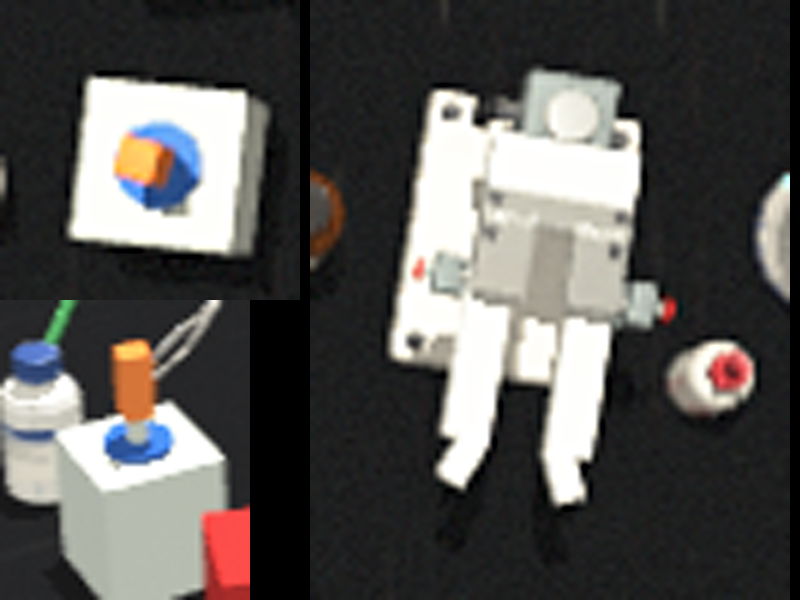

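Top crop: dock corners are (87,77), (250,93), (235,255) and (70,240), the flange centre is (158,166) and the grip top is about (142,157). The slot centreline runs from (531,330) to (517,440), and the foot's left edge from (435,92) to (390,355).

```bash
cat > h.py <<'E'
import numpy as np, cv2
from scipy.spatial.transform import Rotation as Ro
from plant import manip, imaging
K=dict(top=(442.911,442.911,283.2687,205.8809),scene=(543.789,543.789,282.891,207.489))
RT=dict(top=(np.array([[0.0177395,-0.99957226,-0.02325086],[-0.99576256,-0.01556364,-0.09063496],[0.09023433,0.02476015,-0.99561273]]),np.array([0.1744743,0.61353648,1.20404538])),
scene=(np.array([[8.32768927e-01,-5.53620331e-01,-6.66153881e-04],[-2.97418624e-01,-4.46368667e-01,-8.43976999e-01],[4.66945476e-01,7.03035946e-01,-5.36378953e-01]]),np.array([-0.41393391,0.34943103,1.02559493])))
def onz(cam,u,v,z):
    fx,fy,cx,cy=K[cam];R,t=RT[cam]
    d=R.T@np.array([(u-cx)/fx,(v-cy)/fy,1]);o=-R.T@t
    return o+d*(z-o[2])/d[2]
def quat(q): return Ro.from_quat([q[1],q[2],q[3],q[0]])
def wrist(name):
    s=manip.state();f=imaging.grab_frame('wrist')
    cv2.imwrite(f'pics/{name}.png',f['image'][:,:,::-1])
    np.savez(f'pics/{name}.npz',p=s['tool_pos'],R=quat(s['tool_rot']).as_matrix(),M=f['mount'],k=[f['fx'],f['fy'],f['cx'],f['cy']])
def won(name,u,v,z):
    d=np.load(f'pics/{name}.npz');fx,fy,cx,cy=d['k']
    a=np.array([(u-cx)/fx,(v-cy)/fy]);r=np.hypot(*a)
    c=np.r_[a/max(r,1e-9)*np.sin(r),np.cos(r)]
    M=d['M'];w=d['R']@M[:3,:3]@c;o=d['p']+d['R']@M[:3,3]
    return o+w*(z-o[2])/w[2]
def wproj(name,X):
    d=np.load(f'pics/{name}.npz');fx,fy,cx,cy=d['k'];M=d['M']
    c=M[:3,:3].T@(d['R'].T@(np.asarray(X)-d['p'])-M[:3,3])
    th=np.arctan2(np.hypot(c[0],c[1]),c[2]);n=np.hypot(c[0],c[1])
    return cx+fx*th*c[0]/n,cy+fy*th*c[1]/n
def tool(target):
    s=manip.state();R=quat(s['tool_rot']).as_matrix()
    return R.T@(np.asarray(target)-s['tool_pos'])*1000
E
python3 - <<'E'
from h import *
np.set_printoptions(precision=4,suppress=True)
a=lambda x,y:(195+x/6,200+y/6)
b=lambda x,y:(330+(x-310)/6,145+y/6)
print('dock',[onz('top',*a(*p),.08)[:2] for p in [(87,77),(250,93),(235,255),(70,240)]])
print('flange',onz('top',*a(158,166),.085),'griptop',onz('top',*a(142,157),.14))
for p in [(531,330),(517,440),(511,497)]: print('slot',onz('top',*b(*p),.118))
for p in [(435,92),(390,355)]: print('foot',onz('top',*b(*p),.01))
for p in [(435,92),(640,122)]: print('footback',onz('top',*b(*p),.01))
for p in [(470,310),(608,330)]: print('keepfront',onz('top',*b(*p),.131))
s=manip.state();R=quat(s['tool_rot']).as_matrix();print(R, s['time'])
f=imaging.grab_frame('wrist');print(f['mount'],f['fx'],f['cx'],f['cy'])
E
```

```text
dock [array([0.5842, 0.3808]), array([0.5782, 0.3076]), array([0.5062, 0.3123]), array([0.5115, 0.386 ])]
flange [0.5448 0.3469 0.085 ] griptop [0.5464 0.3448 0.14  ]
slot [ 0.6211 -0.0327  0.118 ]
slot [ 0.5737 -0.0268  0.118 ]
slot [ 0.5493 -0.0242  0.118 ]
foot [ 0.7456 -0.0049  0.01  ]
foot [0.6199 0.0157 0.01  ]
footback [ 0.7456 -0.0049  0.01  ]
footback [ 0.7325 -0.1017  0.01  ]
keepfront [ 0.6279 -0.0047  0.131 ]
keepfront [ 0.6203 -0.0631  0.131 ]
[[-0.893   0.45   -0.001 ]
 [ 0.45    0.893  -0.0015]
 [ 0.0002 -0.0018 -1.    ]] 0.1
[[-0.001  -0.9594 -0.2819  0.0719]
 [ 1.     -0.0009 -0.0004 -0.0003]
 [ 0.0001 -0.2819  0.9594 -0.1285]
 [ 0.      0.      0.      1.    ]] 325.19226210127806 275.71090435519227 209.66301616372616
```

play_rows:
  commands:
    - [-27.6,-5.9,0,0,0,0]
    - [-27.6,-5.9,0,0,0,0]
    - [-27.6,-5.9,0,0,0,0]
    - [-27.6,-5.9,0,0,0,0]
    - [-27.6,-5.9,0,0,0,0]

```text
time: 0.57
tool_pos: [0.3918, 0.4687, 0.2449]
tool_rot: [-0.0, 0.231, 0.973, -0.0]
contact_force: [0.4, 0.7, 0.0]
gripper_width: 1.002
grasp_force: 0.0
```

play_rows:
  commands:
    - [-27.6,-5.9,0,0,0,0]
    - [-27.6,-5.9,0,0,0,0]
    - [-27.6,-5.9,0,0,0,0]
    - [-27.6,-5.9,0,0,0,0]
    - [-27.6,-5.9,0,0,0,0]

```text
time: 0.98
tool_pos: [0.5019, 0.3801, 0.2449]
tool_rot: [-0.0, 0.231, 0.973, -0.0]
contact_force: [-0.8, 0.1, 0.1]
gripper_width: 1.003
grasp_force: 0.0
```

play_rows:
  commands:
    - [-27.6,-5.9,0,0,0,0]
    - [-27.6,-5.9,0,0,0,0]
    - [0,0,0,0,0,-5.6]
    - [0,0,0,0,0,-5.6]
    - [0,0,0,0,0,-5.6]

```text
time: 1.4
tool_pos: [0.5455, 0.3451, 0.2446]
tool_rot: [-0.0, 0.085, 0.996, -0.0]
contact_force: [0.1, 0.7, 0.5]
gripper_width: 1.001
grasp_force: 0.0
```

play_rows:
  commands:
    - [0,0,0,0,0,-5.7]
    - [0,0,0,0,0,0]
    - [0,0,0,0,0,0]

```text
time: 1.65
tool_pos: [0.545, 0.3458, 0.2449]
tool_rot: [-0.0, 0.038, 0.999, -0.0]
contact_force: [0.1, -0.3, -0.4]
gripper_width: 0.999
grasp_force: 0.0
```

Run:
```python
from h import *
s=manip.state();print(s['time'],s['tool_pos'],quat(s['tool_rot']).as_matrix()[:,1])
wrist('w1')
im=cv2.imread('pics/w1.png')
cv2.imwrite('pics/w1b.png',cv2.resize(im,(800,600),interpolation=cv2.INTER_CUBIC))
```

```text
1.65 [0.54500355 0.34576368 0.24486193] [ 7.65516416e-02  9.97065557e-01 -3.48670529e-04]
```

View pics/w1b.png

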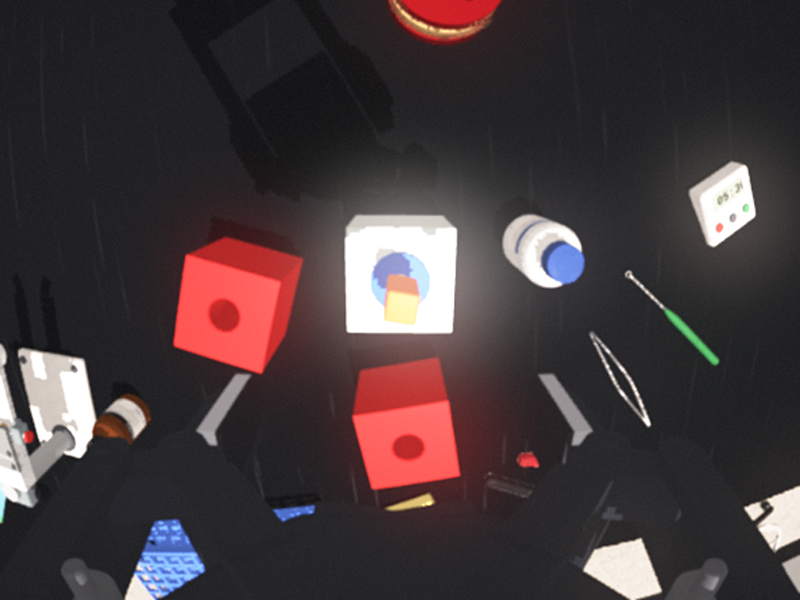

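The wrist view shows the dock nearly square to the tool. The grip's top face is at about (388,293), (419,295), (416,324), (385,320) in this 800x600 picture, and the flange is centred at about (401,281).

Run:
```python
from h import *
im=cv2.imread('pics/w1.png');h=cv2.cvtColor(im,cv2.COLOR_BGR2HSV)
m=((h[...,0]>8)&(h[...,0]<25)&(h[...,1]>90)&(h[...,2]>235)).astype(np.uint8);m[:, :200]=0;m[:,360:]=0;m[:180]=0;m[260:]=0
n,l,st,c=cv2.connectedComponentsWithStats(m);i=1+st[1:,4].argmax();print(st[i],c[i])
r=cv2.minAreaRect(cv2.findContours((l==i).astype(np.uint8),0,1)[0][0]);b=cv2.boxPoints(r);print(r)
print([won('w1',*p,.14)[:2].round(4) for p in b], won('w1',*r[0],.14))
for p in [(388,293),(419,295),(416,324),(385,320)]: print(won('w1',p[0]*.7,p[1]*.7,.14)[:2])
print('flange',won('w1',401*.7,281*.7,.085)[:2])
print('dock',[won('w1',x*.7,y*.7,.08)[:2].round(4) for x,y in [(346,230),(456,230),(453,332),(346,332)]])
c=cv2.resize(im[150:250,220:350],None,fx=6,fy=6,interpolation=cv2.INTER_CUBIC);cv2.imwrite('pics/w1c.png',c[:600,:780])
```

```text
[270 194  23  29 228] [280.27631579 201.46491228]
((281.0, 208.0), (28.0, 22.0), 90.0)
[array([0.5292, 0.3425]), array([0.5305, 0.3587]), array([0.5522, 0.3573]), array([0.5509, 0.3407])] [0.54056744 0.34976037 0.14      ]
[0.53778236 0.34294203]
[0.54011595 0.35900526]
[0.55601628 0.3564202 ]
[0.55248421 0.34014621]
flange [0.54567307 0.3499695 ]
dock [array([0.5107, 0.3175]), array([0.516 , 0.3875]), array([0.585 , 0.3825]), array([0.5794, 0.3103])]
```

View pics/w1c.png

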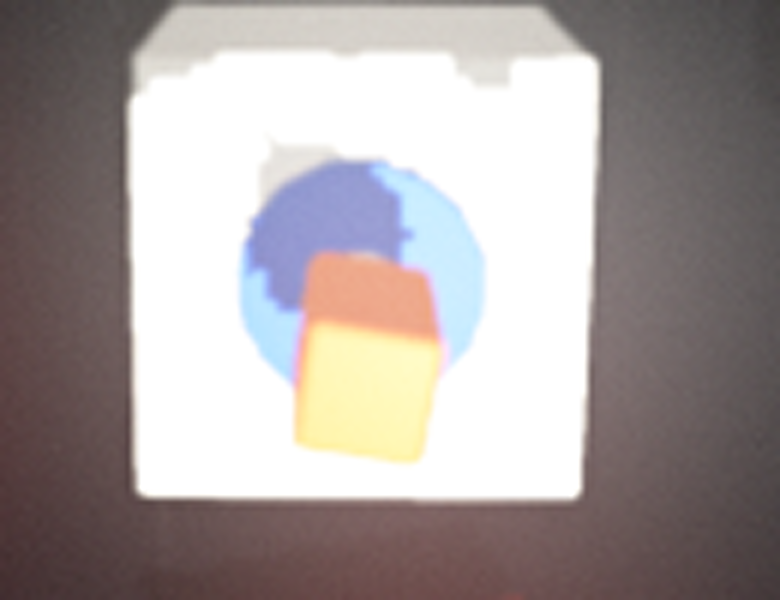

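The grip's top face is at (309,321), (440,341), (419,462), (295,443) in the crop. The flange spans x 240–486, with its top at y=158.

Run:
```python
from h import *
P=np.array([won('w1',220+x/6,150+y/6,.14)[:2] for x,y in [(309,321),(440,341),(419,462),(295,443)]])
print(P,P.mean(0)); e=[P[1]-P[0],P[2]-P[1],P[2]-P[3],P[3]-P[0]]
print([(np.hypot(*v)*1e3,np.degrees(np.arctan2(v[1],v[0]))) for v in e])
print('fl',won('w1',220+363/6,150+280/6,.085))
c=np.r_[P.mean(0),.119];print(tool(c))
s=manip.state();print(np.degrees(np.arctan2(*quat(s['tool_rot']).as_matrix()[[1,0],1])))
```

```text
[[0.53654494 0.34296785]
 [0.54037611 0.35901392]
 [0.55609493 0.35537163]
 [0.55233163 0.33990527]] [0.5463369  0.34931467]
[(np.float64(16.497092652784477), np.float64(76.57143991534656)), (np.float64(16.135288518133475), np.float64(-13.04606002061621)), (np.float64(15.91762156864131), np.float64(76.32446896685758)), (np.float64(16.081012746956404), np.float64(-10.978874577767566))]
fl [0.54562763 0.34978951 0.085     ]
[ -1.11789108   3.63037628 125.96559495]
85.62396629902268
```

play_rows:
  commands:
    - [0,0,0,0,0,4.3]
    - [0,0,0,0,0,4.3]
    - [-0.5,3,0,0,0,0]
    - [0,0,25,0,0,0]
    - [0,0,25,0,0,0]

```text
time: 2.12
tool_pos: [0.5477, 0.3497, 0.1974]
tool_rot: [0.002, 0.111, 0.994, 0.002]
contact_force: [0.0, -0.0, -0.3]
gripper_width: 1.006
grasp_force: 0.0
```

play_rows:
  commands:
    - [0,0,25,0,0,0]
    - [0,0,25,0,0,0]
    - [0,0,26,0,0,0]
    - [0,0,0,0,0,0]
    - [0,0,0,0,0,0]

```text
time: 2.53
tool_pos: [0.5451, 0.3482, 0.1175]
tool_rot: [-0.002, 0.112, 0.994, -0.001]
contact_force: [0.4, 0.5, 0.4]
gripper_width: 0.998
grasp_force: 0.0
```

play_rows:
  commands:
    - [0,0,0,0,0,0]
    - [0,0,0,0,0,0]
    - [0,0,0,0,0,0]
    - [0,0,0,0,0,0]
    - [0,0,0,0,0,0]
  hand: 24

```text
time: 2.95
tool_pos: [0.5469, 0.3489, 0.1206]
tool_rot: [0.001, 0.112, 0.994, 0.001]
contact_force: [0.4, 0.7, -0.4]
gripper_width: 0.3
grasp_force: 0.0
```

play_rows:
  commands:
    - [0,0,0,0,0,0]
    - [0,0,0,0,0,0]

```text
time: 3.12
tool_pos: [0.5464, 0.3487, 0.1196]
tool_rot: [0.0, 0.112, 0.994, 0.0]
contact_force: [-0.1, -0.3, -0.4]
gripper_width: 0.28
grasp_force: 0.0
```

Run:
```python
from h import *
wrist('w2');im=cv2.imread('pics/w2.png')
d=np.load('pics/w2.npz');u,v=wproj('w2',d['p']);print(u,v,d['p'],d['R'][:,1])
u,v=int(u),int(v);x0=max(u-65,0);y0=max(v-60,0);print(x0,y0)
cv2.imwrite('pics/w2c.png',cv2.resize(im[y0:y0+100,x0:x0+130],None,fx=6,fy=6,interpolation=cv2.INTER_CUBIC))
```

```text
276.4256771851767 282.6379280060979 [0.54639669 0.3486853  0.11959634] [2.22295572e-01 9.74979294e-01 2.33195209e-04]
211 222
```

View pics/w2c.png

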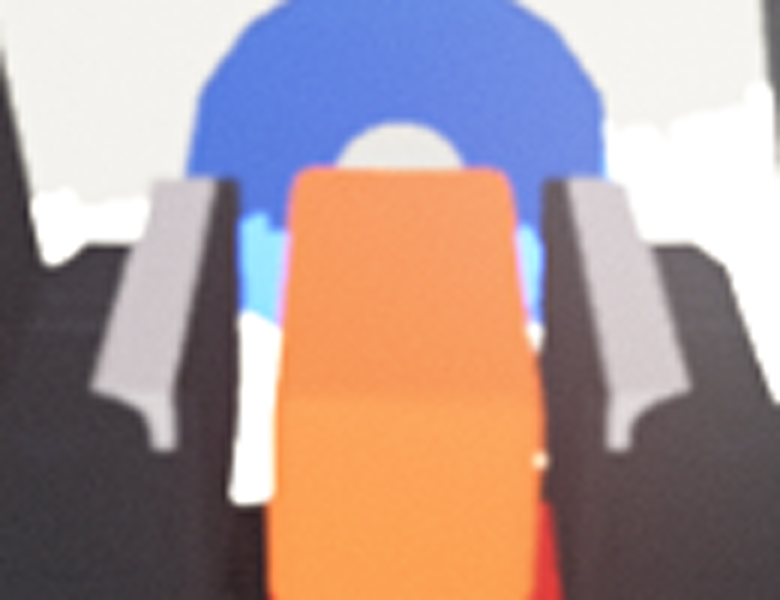

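The grip is square between the pads but about 1 mm towards tool +y (gaps of 54 px on the left and 29 px on the right). I'll correct that and close.

play_rows:
  commands:
    - [0,1,0,0,0,0]
    - [0,0,0,0,0,0]
    - [0,0,0,0,0,0]
    - [0,0,0,0,0,0]
    - [0,0,0,0,0,0]
  hand: 10

```text
time: 3.58
tool_pos: [0.5466, 0.3497, 0.1194]
tool_rot: [0.0, 0.112, 0.994, 0.0]
contact_force: [-0.3, -0.8, -0.2]
gripper_width: 0.2
grasp_force: 58.7
```

play_rows:
  commands:
    - [0,0,0,0,0,0]
    - [0,0,0,0,0,0]
    - [0,0,-3,0,0,0]
    - [0,0,0,0,0,0]

```text
time: 3.92
tool_pos: [0.5465, 0.3496, 0.1225]
tool_rot: [0.0, 0.112, 0.994, -0.0]
contact_force: [-0.1, 0.4, -0.9]
gripper_width: 0.196
grasp_force: 58.5
```

play_rows:
  commands:
    - [0,0,-20,0,0,0]
    - [0,0,-22,0,0,0]
    - [0,0,-22,0,0,0]
    - [0,0,-22,0,0,0]
    - [0,0,-22,0,0,0]

```text
time: 4.33
tool_pos: [0.5463, 0.3495, 0.231]
tool_rot: [-0.0, 0.112, 0.994, -0.0]
contact_force: [0.3, 0.1, -1.1]
gripper_width: 0.205
grasp_force: 60.1
```

play_rows:
  commands:
    - [0,0,0,0,0,-5]
    - [-2,-27,0,0,0,0]
    - [-2,-27,0,0,0,0]
    - [-2,-27,0,0,0,0]
    - [-2,-27,0,0,0,0]

```text
time: 4.75
tool_pos: [0.5393, 0.2405, 0.23]
tool_rot: [-0.0, 0.068, 0.998, -0.0]
contact_force: [0.7, -0.6, -2.3]
gripper_width: 0.2
grasp_force: 60.1
```

play_rows:
  commands:
    - [-2,-27,0,0,0,0]
    - [-2,-27,0,0,0,0]
    - [-2,-27,0,0,0,0]
    - [-2,-27,0,0,0,0]
    - [-2,-27,0,0,0,0]

```text
time: 5.17
tool_pos: [0.5307, 0.1052, 0.2302]
tool_rot: [-0.0, 0.068, 0.998, -0.0]
contact_force: [1.1, 0.2, -0.5]
gripper_width: 0.205
grasp_force: 60.1
```

play_rows:
  commands:
    - [-2,-27,0,0,0,0]
    - [-2,-27,0,0,0,0]
    - [-2,-27,0,0,0,0]
    - [-2,-27,0,0,0,0]
    - [-1.7,-19,0,0,0,0]

```text
time: 5.58
tool_pos: [0.5229, -0.0227, 0.2302]
tool_rot: [-0.0, 0.069, 0.998, -0.0]
contact_force: [0.0, 0.3, -0.7]
gripper_width: 0.202
grasp_force: 60.1
```

play_rows:
  commands:
    - [0,0,0,0,0,0]
    - [0,0,0,0,0,0]
    - [0,0,0,0,0,0]

```text
time: 5.83
tool_pos: [0.5234, -0.0202, 0.2302]
tool_rot: [-0.0, 0.068, 0.998, 0.0]
contact_force: [0.1, 0.4, -0.5]
gripper_width: 0.199
grasp_force: 60.2
```

Run:
```python
from h import *
wrist('w3');im=cv2.imread('pics/w3.png');d=np.load('pics/w3.npz');print(d['p'],d['R'])
print(wproj('w3',[.654,-.039,.118]))
cv2.imwrite('pics/w3b.png',cv2.resize(im,(800,600),interpolation=cv2.INTER_CUBIC))
```

```text
[ 0.52335438 -0.02019368  0.23015057] [[-9.90648868e-01  1.36435839e-01 -2.88312929e-04]
 [ 1.36435670e-01  9.90648785e-01  5.40463918e-04]
 [ 3.59355501e-04  4.96073801e-04 -9.99999812e-01]]
(np.float64(275.2385561437897), np.float64(345.37695390284654))
```

View pics/w3b.png

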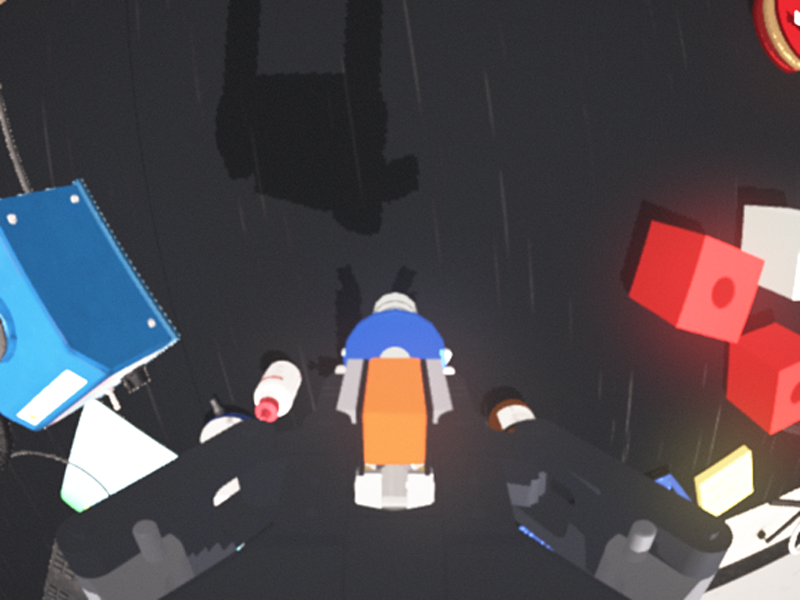

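The gripper hides most of the slot, though the arm tips at (342,352) and (448,355) sit symmetrically about the tool centreline. I'll sidestep for a clear look.

play_rows:
  commands:
    - [-20,22,0,0,0,0]
    - [-20,22,0,0,0,0]
    - [-20,21,0,0,0,0]
    - [0,0,0,0,0,0]
    - [0,0,0,0,0,0]

```text
time: 6.3
tool_pos: [0.5921, 0.0374, 0.2298]
tool_rot: [-0.001, 0.067, 0.998, -0.0]
contact_force: [-0.1, 0.3, -1.3]
gripper_width: 0.2
grasp_force: 60.1
```

play_rows:
  commands:
    - [0,0,0,0,0,0]

```text
time: 6.38
tool_pos: [0.5914, 0.0363, 0.2299]
tool_rot: [-0.001, 0.068, 0.998, -0.0]
contact_force: [-0.1, -0.3, -1.4]
gripper_width: 0.2
grasp_force: 60.1
```

Run:
```python
from h import *
wrist('w4');im=cv2.imread('pics/w4.png');d=np.load('pics/w4.npz');print(d['p'])
u,v=wproj('w4',[.615,-.034,.118]);print(u,v)
x0=int(u)-80;y0=int(v)-75;x0,y0=max(x0,0),max(y0,0);print(x0,y0)
cv2.imwrite('pics/w4c.png',cv2.resize(im[y0:y0+120,x0:x0+160],None,fx=5,fy=5,interpolation=cv2.INTER_CUBIC))
```

```text
[0.5913571  0.03632941 0.22992439]
195.19888389369862 249.83836765239948
115 174
```

View pics/w4c.png

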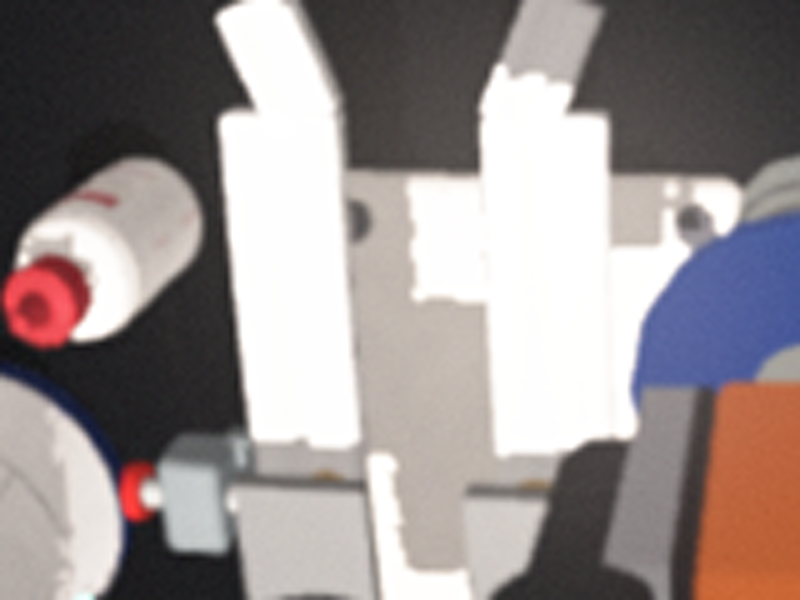

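The slot's inner edges run from (336,113) to (358,443) on the left and (482,118) to (495,450) on the right. The outer edges run from (220,115) to (248,440) and (608,115) to (635,435). The keeper's front edge is at row ~487 with its slot from x=367 to 465.

Run:
```python
from h import *
np.set_printoptions(precision=4,suppress=True)
from scipy.optimize import least_squares
U=lambda p:np.array([115+p[0]/5,174+p[1]/5])
# stand pts (x mm,y mm,z above plate); tool +y side = stand +y = image right
pts=[((336,113),(-85,-12.5,0)),((482,118),(-85,12.5,0)),((220,115),(-85,-32,0)),((608,115),(-85,32,0)),
((367,487),(-24,-8.5,13)),((465,487),(-24,8.5,13))]
line=[((358,443),-12.5),((495,450),12.5),((248,440),-32),((635,435),32)]
def f(q,full=False):
    x,y,a,h=q;c,s=np.cos(a),np.sin(a);r=[]
    g=lambda P:np.array([x+(c*P[0]-s*P[1])/1e3,y+(s*P[0]+c*P[1])/1e3,h+P[2]/1e3])
    for p,P in pts: r+=list(np.array(wproj('w4',g(P)))-U(p))
    for p,Y in line:
        w=won('w4',*U(p),h); e=(-s*(w[0]-x)+c*(w[1]-y))*1e3-Y; r.append(e*1.15)
    return np.array(r)
R=least_squares(f,[.654,-.039,-.14,.118],loss='soft_l1');print(R.x,np.degrees(R.x[2]));print(f(R.x)*5)
for h in (.108,.118,.128):
    r=least_squares(lambda q:f([*q,h]),[.654,-.039,-.14]);print(h,r.x,r.cost)
```

```text
[ 0.6567 -0.0383 -0.1522  0.1105] -8.720639417699994
[-2.0764 -0.2609  1.8413 -3.8524  2.2231 -3.0821 -3.2236  0.5359 -2.4542
  2.4884 -1.274   7.0476 -1.5893 -5.1863 -7.0739 22.1193]
0.108 [ 0.6575 -0.0387 -0.1485] 15.169466483145925
0.118 [ 0.6546 -0.0357 -0.1476] 16.46723350051233
0.128 [ 0.6518 -0.0327 -0.1468] 45.63482032624909
```

Fit: seat about (0.6567, -0.0383), yaw -8.7° and plate about 0.11. This agrees with the top view to about 1 mm. Next I'll go ahead of the mouth, lower so the flange is at about 0.132, and slide in to the lip.

play_rows:
  commands:
    - [0,0,0,0,0,0.9]
    - [20,-22,0,0,0,0]
    - [20,-21,0,0,0,0]
    - [19,-21,0,0,0,0]
    - [0,0,0,0,0,0]

```text
time: 6.85
tool_pos: [0.5205, -0.0211, 0.2299]
tool_rot: [-0.001, 0.078, 0.997, -0.001]
contact_force: [0.5, -1.6, -1.0]
gripper_width: 0.203
grasp_force: 60.1
```

play_rows:
  commands:
    - [0,0,15,0,0,0]
    - [0,0,15,0,0,0]
    - [0,0,15,0,0,0]
    - [0,0,13.5,0,0,0]
    - [0,0,0,0,0,0]

```text
time: 7.27
tool_pos: [0.5217, -0.0186, 0.1685]
tool_rot: [-0.003, 0.077, 0.997, 0.0]
contact_force: [-1.4, 0.3, -0.4]
gripper_width: 0.201
grasp_force: 60.1
```

play_rows:
  commands:
    - [0,0,0,0,0,0]
    - [0,0,0,0,0,0]

```text
time: 7.43
tool_pos: [0.5242, -0.0189, 0.1726]
tool_rot: [0.001, 0.076, 0.997, -0.0]
contact_force: [-0.6, 0.2, 0.2]
gripper_width: 0.198
grasp_force: 60.1
```

```bash
cat >> h.py <<'E'
def st(seat=(.6567,-.0383),a=np.radians(-8.7)):
    s=manip.state();d=s['tool_pos'][:2]-np.array(seat);c,n=np.cos(a),np.sin(a);F=s['contact_force'];R=quat(s['tool_rot']).as_matrix()
    print('t %.2f stand x %.1f y %.1f mm z %.4f'%(s['time'],1e3*(c*d[0]+n*d[1]),1e3*(-n*d[0]+c*d[1]),s['tool_pos'][2]),'F stand',np.round([c*F[0]+n*F[1],-n*F[0]+c*F[1],F[2]],1),'ft',np.round(s['ft_torque'],2),'yaw y',np.degrees(np.arctan2(R[1,1],R[0,1])).round(2),R[2,:2].round(4))
E
python3 -c "
from h import *
st()"
```

```text
t 7.43 stand x -133.9 y -0.8 mm z 0.1726 F stand [-0.6  0.1  0.2] ft [ 0.   -0.   -0.01] yaw y 81.24 [-0.0012  0.    ]
```

play_rows:
  commands:
    - [-10,0.4,0,0,0,0]
    - [-10,0,0,0,0,0]
    - [-10,0,0,0,0,0]
    - [-7,0,0,0,0,0]
    - [-5,0,0,0,0,0]

```text
time: 7.85
tool_pos: [0.5668, -0.025, 0.1721]
tool_rot: [0.0, 0.076, 0.997, -0.0]
contact_force: [-1.0, -0.1, -0.0]
gripper_width: 0.204
grasp_force: 60.1
```

```bash
python3 -c "
from h import *
st()"
```

```text
t 7.85 stand x -90.9 y -0.5 mm z 0.1721 F stand [-1.  -0.3 -0. ] ft [-0.02  0.01  0.03] yaw y 81.25 [-0.0006 -0.    ]
```

play_rows:
  commands:
    - [-4,0,0,0,0,0]
    - [-4,0,0,0,0,0]
    - [-4,0,0,0,0,0]
    - [-4,0,0,0,0,0]
    - [-4,0,0,0,0,0]

```text
time: 8.27
tool_pos: [0.5853, -0.0278, 0.1718]
tool_rot: [-0.0, 0.076, 0.997, 0.0]
contact_force: [0.4, 0.6, -1.1]
gripper_width: 0.209
grasp_force: 60.1
```

```bash
python3 -c "
from h import *
st()"
```

```text
t 8.27 stand x -72.1 y -0.4 mm z 0.1718 F stand [ 0.3  0.6 -1.1] ft [-0.02 -0.05 -0.01] yaw y 81.26 [0.0001 0.    ]
```

No contact so far. I'll go on to the lip, then feel sideways and downwards.

play_rows:
  commands:
    - [-4,0,0,0,0,0]
    - [-4,0,0,0,0,0]
    - [-4,0,0,0,0,0]
    - [0,0,3,0,0,0]
    - [0,0,3,0,0,0]

```text
time: 8.68
tool_pos: [0.5972, -0.0297, 0.1658]
tool_rot: [0.0, 0.076, 0.997, -0.0]
contact_force: [-0.9, 0.1, -0.1]
gripper_width: 0.2
grasp_force: 60.1
```

play_rows:
  commands:
    - [0,0,1.5,0,0,0]
    - [0,0,1.5,0,0,0]
    - [0,0,0,0,0,0]
    - [0,0,0,0,0,0]

```text
time: 9.02
tool_pos: [0.5967, -0.0296, 0.1626]
tool_rot: [-0.0, 0.076, 0.997, 0.0]
contact_force: [-0.4, 0.3, -0.5]
gripper_width: 0.204
grasp_force: 60.1
```

play_rows:
  commands:
    - [0,0,1,0,0,0]
    - [0,0,1,0,0,0]
    - [0,0,0,0,0,0]
    - [0,0,0,0,0,0]

```text
time: 9.35
tool_pos: [0.5969, -0.0296, 0.1608]
tool_rot: [-0.0, 0.076, 0.997, -0.0]
contact_force: [0.4, -0.4, -1.5]
gripper_width: 0.207
grasp_force: 60.1
```

```bash
python3 -c "
from h import *
st()"
```

```text
t 9.35 stand x -60.4 y -0.5 mm z 0.1608 F stand [ 0.5 -0.4 -1.5] ft [-0.   -0.02  0.07] yaw y 81.25 [ 0.0001 -0.    ]
```

play_rows:
  commands:
    - [0,0,1,0,0,0]
    - [0,0,1,0,0,0]
    - [0,0,0,0,0,0]
    - [0,0,0,0,0,0]

```text
time: 9.68
tool_pos: [0.5969, -0.0296, 0.1587]
tool_rot: [-0.0, 0.076, 0.997, 0.0]
contact_force: [0.5, -0.4, -0.9]
gripper_width: 0.203
grasp_force: 60.1
```

play_rows:
  commands:
    - [0,0,1,0,0,0]
    - [0,0,1,0,0,0]
    - [0,0,0,0,0,0]
    - [0,0,0,0,0,0]

```text
time: 10.02
tool_pos: [0.5969, -0.0296, 0.1566]
tool_rot: [-0.0, 0.076, 0.997, -0.0]
contact_force: [0.1, -0.7, -0.7]
gripper_width: 0.201
grasp_force: 60.1
```

play_rows:
  commands:
    - [0,0,1,0,0,0]
    - [0,0,1,0,0,0]
    - [0,0,0,0,0,0]
    - [0,0,0,0,0,0]

```text
time: 10.35
tool_pos: [0.5969, -0.0296, 0.1547]
tool_rot: [-0.0, 0.076, 0.997, 0.0]
contact_force: [-0.2, 0.1, -0.8]
gripper_width: 0.197
grasp_force: 60.1
```

play_rows:
  commands:
    - [0,0,0.8,0,0,0]
    - [0,0,0.8,0,0,0]
    - [0,0,0,0,0,0]
    - [0,0,0,0,0,0]

```text
time: 10.68
tool_pos: [0.5969, -0.0296, 0.1531]
tool_rot: [-0.0, 0.076, 0.997, 0.0]
contact_force: [-0.4, 0.2, -0.8]
gripper_width: 0.206
grasp_force: 60.1
```

play_rows:
  commands:
    - [0,0,0.8,0,0,0]
    - [0,0,0.7,0,0,0]
    - [0,0,0,0,0,0]
    - [0,0,0,0,0,0]

```text
time: 11.02
tool_pos: [0.5969, -0.0296, 0.1516]
tool_rot: [-0.0, 0.076, 0.997, 0.0]
contact_force: [0.2, -1.2, -0.4]
gripper_width: 0.198
grasp_force: 60.1
```

play_rows:
  commands:
    - [0,0,0.8,0,0,0]
    - [0,0,0.7,0,0,0]
    - [0,0,0,0,0,0]
    - [0,0,0,0,0,0]

```text
time: 11.35
tool_pos: [0.5969, -0.0296, 0.1501]
tool_rot: [-0.0, 0.076, 0.997, 0.0]
contact_force: [-0.2, -0.4, -1.2]
gripper_width: 0.203
grasp_force: 60.1
```

play_rows:
  commands:
    - [0,0,0.8,0,0,0]
    - [0,0,0.7,0,0,0]
    - [0,0,0,0,0,0]
    - [0,0,0,0,0,0]

```text
time: 11.68
tool_pos: [0.5971, -0.0297, 0.1494]
tool_rot: [0.0, 0.076, 0.997, -0.0]
contact_force: [-1.9, 1.2, 3.4]
gripper_width: 0.201
grasp_force: 60.7
```

Contact at TCP z of about 0.1495, so the plate is at about 0.110, which matches the camera fit. I'll lift 2.4 mm from the commanded height to centre the flange in the 8 mm gap, then slide.

play_rows:
  commands:
    - [0,0,-2.4,0,0,0]
    - [-2.5,0,0,0,0,0]
    - [-2.5,0,0,0,0,0]
    - [0,0,0,0,0,0]
    - [0,0,0,0,0,0]

```text
time: 12.1
tool_pos: [0.6019, -0.0304, 0.1507]
tool_rot: [-0.0, 0.076, 0.997, 0.0]
contact_force: [0.3, 0.5, -1.3]
gripper_width: 0.203
grasp_force: 60.1
```

```bash
python3 -c "
from h import *
st()"
```

```text
t 12.10 stand x -55.4 y -0.5 mm z 0.1507 F stand [ 0.2  0.6 -1.3] ft [-0.01  0.04  0.03] yaw y 81.25 [0.0005 0.    ]
```

play_rows:
  commands:
    - [-2.5,0,0,0,0,0]
    - [-2.5,0,0,0,0,0]
    - [-2.5,0,0,0,0,0]
    - [0,0,0,0,0,0]
    - [0,0,0,0,0,0]

```text
time: 12.52
tool_pos: [0.6095, -0.0315, 0.1511]
tool_rot: [0.0, 0.076, 0.997, -0.0]
contact_force: [-0.4, -0.1, -0.1]
gripper_width: 0.201
grasp_force: 60.1
```

```bash
python3 -c "
from h import *
st()"
```

```text
t 12.52 stand x -47.7 y -0.5 mm z 0.1511 F stand [-0.4 -0.1 -0.1] ft [ 0.01 -0.02  0.  ] yaw y 81.26 [-0. -0.]
```

play_rows:
  commands:
    - [-2,0,0,0,0,0]
    - [-2,0,0,0,0,0]
    - [-2,0,0,0,0,0]
    - [-2,0,0,0,0,0]
    - [0,0,0,0,0,0]

```text
time: 12.93
tool_pos: [0.6176, -0.0328, 0.1512]
tool_rot: [0.0, 0.076, 0.997, -0.0]
contact_force: [0.8, -0.8, -1.5]
gripper_width: 0.201
grasp_force: 60.1
```

```bash
python3 -c "
from h import *
st()"
```

```text
t 12.93 stand x -39.5 y -0.5 mm z 0.1512 F stand [ 0.9 -0.7 -1.5] ft [-0.02  0.02 -0.01] yaw y 81.26 [-0.0003 -0.    ]
```

The flange is under the keeper. On past the rollers.

play_rows:
  commands:
    - [-2,0,0,0,0,0]
    - [-2,0,0,0,0,0]
    - [-2,0,0,0,0,0]
    - [-2,0,0,0,0,0]
    - [0,0,0,0,0,0]

```text
time: 13.35
tool_pos: [0.6248, -0.0339, 0.1508]
tool_rot: [-0.001, 0.076, 0.997, 0.0]
contact_force: [-1.5, 0.3, -0.7]
gripper_width: 0.2
grasp_force: 60.1
```

```bash
python3 -c "
from h import *
st()"
```

```text
t 13.35 stand x -32.1 y -0.5 mm z 0.1508 F stand [-1.5  0.1 -0.7] ft [ 0.05  0.35 -0.  ] yaw y 81.25 [ 0.0015 -0.0001]
```

play_rows:
  commands:
    - [-2,0,0,0,0,0]
    - [-2,0,0,0,0,0]
    - [-2,0,0,0,0,0]
    - [-1,0,0,0,0,0]
    - [0,0,0,0,0,0]

```text
time: 13.77
tool_pos: [0.6302, -0.0347, 0.1497]
tool_rot: [-0.003, 0.076, 0.997, 0.0]
contact_force: [-5.2, 0.1, -1.3]
gripper_width: 0.2
grasp_force: 60.2
```

```bash
python3 -c "
from h import *
st()"
```

```text
t 13.77 stand x -26.7 y -0.5 mm z 0.1497 F stand [-5.2 -0.7 -1.3] ft [0.14 1.05 0.03] yaw y 81.26 [ 0.0058 -0.0001]
```

play_rows:
  commands:
    - [-2,0,-0.6,0,0,0]
    - [-2,0,0,0,0,0]
    - [-2,0,0,0,0,0]
    - [-1,0,0,0,0,0]
    - [0,0,0,0,0,0]

```text
time: 14.18
tool_pos: [0.6376, -0.0358, 0.1502]
tool_rot: [-0.002, 0.076, 0.997, 0.0]
contact_force: [-3.3, 0.5, -3.7]
gripper_width: 0.2
grasp_force: 60.0
```

```bash
python3 -c "
from h import *
st()"
```

```text
t 14.18 stand x -19.2 y -0.4 mm z 0.1502 F stand [-3.4  0.  -3.7] ft [0.03 0.84 0.03] yaw y 81.26 [ 0.0042 -0.    ]
```

play_rows:
  commands:
    - [-2,0,0.4,0,0,0]
    - [-2,0,0,0,0,0]
    - [-2,0,0,0,0,0]
    - [-2,0,0,0,0,0]
    - [0,0,0,0,0,0]

```text
time: 14.6
tool_pos: [0.649, -0.0377, 0.1523]
tool_rot: [0.003, 0.076, 0.997, -0.0]
contact_force: [4.7, -0.2, -2.9]
gripper_width: 0.203
grasp_force: 59.8
```

```bash
python3 -c "
from h import *
st()"
```

```text
t 14.60 stand x -7.7 y -0.6 mm z 0.1523 F stand [ 4.6  0.5 -2.9] ft [-0.08 -0.76  0.03] yaw y 81.24 [-0.0057  0.    ]
```

Past the crest; the rollers now push the syringe inward.

play_rows:
  commands:
    - [-1.5,0,0.4,0,0,0]
    - [-1.5,0,0,0,0,0]
    - [-1,0,0,0,0,0]
    - [0,0,0,0,0,0]
    - [0,0,0,0,0,0]

```text
time: 15.02
tool_pos: [0.6519, -0.0381, 0.1517]
tool_rot: [0.002, 0.076, 0.997, -0.0]
contact_force: [4.9, -1.1, 0.0]
gripper_width: 0.2
grasp_force: 60.1
```

```bash
python3 -c "
from h import *
st()"
```

```text
t 15.02 stand x -4.8 y -0.5 mm z 0.1517 F stand [ 5.  -0.3  0. ] ft [-0.12 -0.77  0.04] yaw y 81.25 [-0.003 -0.   ]
```

play_rows:
  commands:
    - [-1.5,0,0,0,0,0]
    - [-1,0,0,0,0,0]
    - [-1,0,0,0,0,0]
    - [0,0,0,0,0,0]
    - [0,0,0,0,0,0]

```text
time: 15.43
tool_pos: [0.6543, -0.0385, 0.1507]
tool_rot: [0.0, 0.076, 0.997, -0.0]
contact_force: [2.5, -0.7, -0.7]
gripper_width: 0.201
grasp_force: 60.1
```

```bash
python3 -c "
from h import *
st()"
```

```text
t 15.43 stand x -2.3 y -0.5 mm z 0.1507 F stand [ 2.6 -0.3 -0.7] ft [-0.13 -0.57 -0.  ] yaw y 81.26 [-0.0001  0.    ]
```

play_rows:
  commands:
    - [-1,0,0,0,0,0]
    - [-1,0,0,0,0,0]
    - [0,0,0,0,0,0]
    - [0,0,0,0,0,0]

```text
time: 15.77
tool_pos: [0.656, -0.0387, 0.1505]
tool_rot: [-0.0, 0.076, 0.997, 0.0]
contact_force: [1.8, -1.2, -0.8]
gripper_width: 0.201
grasp_force: 60.1
```

```bash
python3 -c "
from h import *
st()"
```

```text
t 15.77 stand x -0.6 y -0.5 mm z 0.1505 F stand [ 1.9 -0.9 -0.8] ft [-0.05 -0.32  0.02] yaw y 81.25 [0.0008 0.    ]
```

play_rows:
  commands:
    - [-1,0,0,0,0,0]
    - [-1,0,0,0,0,0]
    - [0,0,0,0,0,0]
    - [0,0,0,0,0,0]

```text
time: 16.1
tool_pos: [0.6577, -0.0389, 0.1506]
tool_rot: [-0.001, 0.076, 0.997, 0.0]
contact_force: [-0.8, -0.2, -1.1]
gripper_width: 0.199
grasp_force: 60.2
```

```bash
python3 -c "
from h import *
st()"
```

```text
t 16.10 stand x 1.0 y -0.4 mm z 0.1506 F stand [-0.8 -0.3 -1.1] ft [ 0.03  0.27 -0.  ] yaw y 81.26 [0.0018 0.    ]
```

play_rows:
  commands:
    - [-1,0,0,0,0,0]
    - [-1,0,0,0,0,0]
    - [0,0,0,0,0,0]
    - [0,0,0,0,0,0]

```text
time: 16.43
tool_pos: [0.6582, -0.039, 0.1505]
tool_rot: [-0.003, 0.076, 0.997, 0.0]
contact_force: [-8.0, 0.7, 3.3]
gripper_width: 0.199
grasp_force: 60.6
```

```bash
python3 -c "
from h import *
st()"
```

```text
t 16.43 stand x 1.6 y -0.5 mm z 0.1505 F stand [-8.  -0.5  3.3] ft [ 0.23  1.48 -0.04] yaw y 81.26 [ 0.0062 -0.0001]
```

Hard stop at stand x of about 1.6 (8 N), so the barrel is home. I'll relax, set the flange down, release, then check.

play_rows:
  commands:
    - [1.3,0,0,0,0,0]
    - [0,0,0.5,0,0,0]
    - [0,0,0.5,0,0,0]
    - [0,0,0,0,0,0]
    - [0,0,0,0,0,0]

```text
time: 16.85
tool_pos: [0.658, -0.0389, 0.15]
tool_rot: [-0.001, 0.076, 0.997, 0.0]
contact_force: [-6.2, 0.9, 3.5]
gripper_width: 0.2
grasp_force: 60.6
```

```bash
python3 -c "
from h import *
st()"
```

```text
t 16.85 stand x 1.4 y -0.4 mm z 0.1500 F stand [-6.3 -0.   3.5] ft [ 0.13  1.2  -0.02] yaw y 81.26 [0.0029 0.    ]
```

play_rows:
  commands:
    - [0.5,0,0,0,0,0]
    - [0,0,0,0,0,0]
    - [0,0,0,0,0,0]
    - [0,0,0,0,0,0]
    - [0,0,0,0,0,0]
  hand: 45

```text
time: 17.27
tool_pos: [0.6588, -0.0392, 0.1501]
tool_rot: [0.0, 0.076, 0.997, -0.0]
contact_force: [0.3, 0.2, -1.1]
gripper_width: 0.528
grasp_force: 0.0
```

Run:
```python
from h import *
st()
wrist('w5');im=cv2.imread('pics/w5.png');u,v=wproj('w5',np.load('pics/w5.npz')['p']);u,v=int(u),int(v);print(u,v)
cv2.imwrite('pics/w5c.png',cv2.resize(im[v-100:v+50,u-100:u+100],None,fx=4,fy=4,interpolation=cv2.INTER_CUBIC))
```

```text
t 17.27 stand x 2.2 y -0.5 mm z 0.1501 F stand [ 0.3  0.3 -1.1] ft [-0.03  0.03  0.02] yaw y 81.25 [-0.0009  0.    ]
276 282
```

View pics/w5c.png

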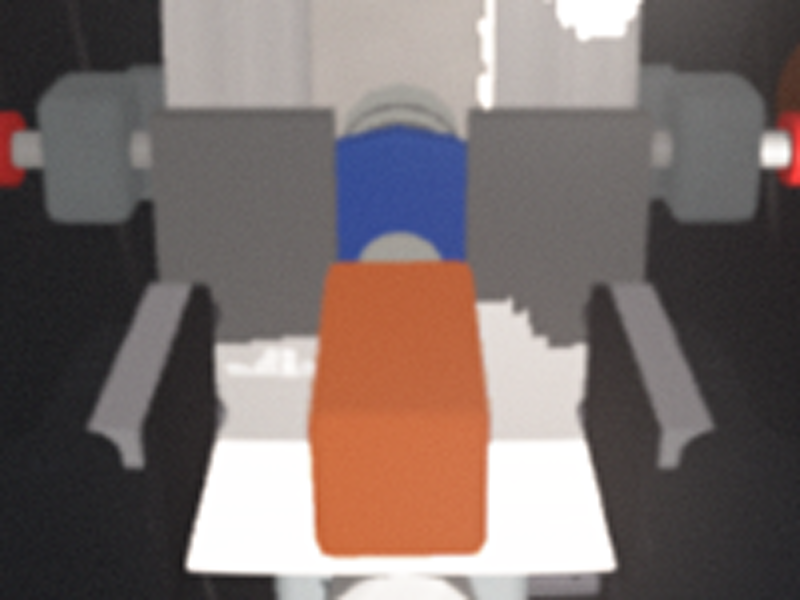

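The syringe stands upright and centred, with its flange under the keeper just behind the keeper's front edge. The latches are symmetric and the pads are clear of the grip. I'll retreat upward.

play_rows:
  commands:
    - [0,0,-10,0,0,0]
    - [0,0,-20,0,0,0]
    - [0,0,-25,0,0,0]
    - [0,0,-25,0,0,0]
    - [0,0,-20,0,0,0]

```text
time: 17.73
tool_pos: [0.659, -0.0392, 0.2531]
tool_rot: [0.001, 0.076, 0.997, -0.0]
contact_force: [0.1, 0.6, 0.0]
gripper_width: 0.523
grasp_force: 0.0
```

play_rows:
  commands:
    - [0,0,0,0,0,0]
    - [0,0,0,0,0,0]
    - [0,0,0,0,0,0]

```text
time: 17.98
tool_pos: [0.6581, -0.039, 0.2492]
tool_rot: [-0.0, 0.076, 0.997, 0.0]
contact_force: [-1.6, -0.4, -0.3]
gripper_width: 0.529
grasp_force: 0.0
```

Run:
```python
from h import *
st()
wrist('w6');im=cv2.imread('pics/w6.png')
f=imaging.grab_frame('scene')['image'][:,:,::-1]
a=cv2.resize(f[200:320,290:410],(400,400),interpolation=cv2.INTER_CUBIC)
u,v=map(int,wproj('w6',[.656,-.038,.14]));print(u,v)
b=cv2.resize(im[v-60:v+60,u-60:u+60],(400,400),interpolation=cv2.INTER_CUBIC)
cv2.imwrite('pics/fin.png',np.hstack([a,b]))
```

```text
t 17.98 stand x 1.5 y -0.5 mm z 0.2492 F stand [-1.6 -0.6 -0.3] ft [-0.04 -0.03  0.04] yaw y 81.25 [ 0.0009 -0.    ]
277 209
```

View pics/fin.png

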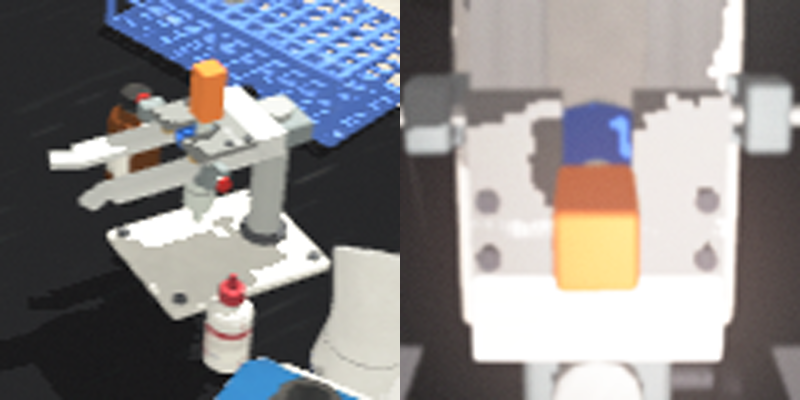

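The syringe hangs upright at the slot end (grip at (207,90) on the left, centred at (597,240) on the right), with the gripper clear and the bottles standing.

```bash
python3 -c "
from plant import manip
print(manip.job_done())"
```

```text
the job is handed in; nothing more can be done
None
```

The syringe is in the filling stand, hanging upright against the end of the slot and past both catches. The gripper is clear, and the job was handed in at about 18 s; the highest force I read while pressing on the stand was about 9 N.

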